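# Roll the cheese log to its cutting line

### The arm

A 6-joint arm with a two-finger parallel gripper is mounted at the origin on a cart in front of the work surface, level with it; the furniture and walls round the work are solid. World frame = base frame: x ahead of the robot, y to its left, z up, the work surface at z = 0. Lengths are in m, angles in rad, forces in N, time in s.
With the tool pointing down it reaches from about 0.35 to 0.975 m from the base axis. Payload 4.9 kg.
Tool frame: the origin (TCP) lies at the very end of the fingers, on their centre line; the grasp point (between the pads) lies manip.grip_point_offset behind it (manip.grip_point_offset is the distance from the TCP to the grasp point, in m); z points along the fingers, y is the line along which they close (so a half turn about z gives the same grasp; the last joint's range is limited). The gripper opens to 85 mm and grips with 20 to 120 N. Pads are 22 mm wide; open, the fingers measure 114 mm over their backs; the gripper's body (76 mm by 85 mm) begins 54 mm behind the grasp point. The pads swing forward as they close: fully open they stand 13 mm farther back than shut.
Start: joints at [-1.332, 0.053, 1.613, -0, 1.476, -0.119], TCP at [0.219, -0.585, 0.231] pointing down, gripper open.
Joint ranges: [-3.01, 3.01], [-1.01, 2.22], [0.06, 2.58], [-1.02, 4.17], [0.09, 2.62], [-3.14, 3.14]. Speed limits (rad/s): [2.57, 2.57, 3.14, 3.14, 3.14, 3.14].

### API

Orientations are given as a unit quaternion [w, x, y, z].
In Python, from plant import manip gives the robot as it stands.
- The arm moves only by the shell command python3 -m crank 'ROWS' [OPENING]. ROWS is JSON, a list of rows, each an object of numbers: "x", "y", "z": the shift along the tool's x, y, z in cm; "turn": the turn about the tool's z in rad. In form: [{"x": .., "y": .., "z": .., "turn": ..}, ...]. A call has 1 to 5 rows; each row shifts and turns the commanded pose from where the row before left it, along the tool's axes as they then stand; what a row does not reach is not made up. A row lasts 1/10 s, in which the tool goes at most 50 mm and 8.59 degrees, less where a joint would pass 70% of its speed; a pose out of reach is approached as far as the arm can. A call with a gripper value outside its range is refused whole. OPENING is the opening in per cent of the stroke, from 0 (shut) to 100 (fully open), set as the call begins (- or left out, the last holds). The fingers move at their own pace and stop on an object; the grip force is fixed at half the most. Time passes only in rows, so rows that do not move let the fingers close. It gives the time, the measured TCP pose, the force, the opening and the grip force at its end, in the units of the state.
- manip.state(): the state, without advancing time (a new reading comes with each control period).
- manip.grab_frame(name): name is "side" or "top" or "wrist"; returns (picture, depth): 400x640x3 uint8, red, green, blue; 400x640 float32, m along the optical axis (not along the pixel's ray), 0 where there is no reading.
- manip.camera_model(name): a dict with "mtx" (3x3 intrinsics, pixels), "k1" (the pictures are not rectified: a ray, as slopes to the right and down, at radius r is drawn at 1 + k1 r^2 times it, then the intrinsics apply), "world_to_cam" (4x4, takes a point from world to camera coordinates). Camera axes: x right, y down, z forward; pixel columns grow to the right and rows downward; lengths in m; the calibration is good to about 2 mm. A picture is of the moment at which its call begins: read the wrist's pose just before it. camera_model takes no time and is no camera call; for the wrist camera it gives the pose at the moment of the call.
- manip.job_done(): hands the job in; it is judged then, once.
The state is a dict: "time": time; "joint_pos": joint angles; "joint_vel": joint speeds; "joint_efforts": joint torques, N m; "tool_pos": TCP position; "tool_rot": TCP orientation; "contact_force": force on the tool from outside, world axes, zero at the start; "ft_torque": the same for the moment, N m; "gripper_width": opening from 0.0 (shut) to 1.0 (fully open); "grasp_force": force on a finger pad.
Only numpy, scipy, OpenCV 4.12 (cv2) and the standard library are available. Lean on these libraries where they do the work, as an engineer would, in place of code of your own. Each camera call takes 0.05 s, during which the arm holds its last target. There are 200 camera calls.

### The job

Gently roll the brown cheese log along the wooden counter ledge onto the thin green cutting mat, pushing with the fingertips on its upper half only, so that it comes to rest lying along the white line across the mat, ready for portioning. It must really turn over as it goes, under control: do not flick it, lift it or let it run off the ledge, leave everything else where it stands, and finish with the hand clear of it.

Things in the scene. Friction and masses are not known exactly. Their poses are not given: they have to be found in the camera images.
- cheese_log: brown waxed cheese log, cream label, 70 mm diameter, 150 mm long, round ends, 0.45 kg, lying across the ledge (z = 0). Origin at its middle, on its axis; own x along its length, y and z turn as it rolls. Friction about 0.15; let go at 0.1 m/s it stops within 4 cm. A fingertip moved level, touching it from behind 8 to 20 mm above its axis, rolls it ahead straight, square to its length; higher up it wedges.
- cutting_mat: green mat stuck to the ledge (under 1 mm, no step), 170 mm along its x (across the ledge) by 120 mm along its y, with a 6 mm white line along its x axis through the middle. Origin at its centre. It lies left or right of the log, 0.12 to 0.36 m away. The ledge is level, 0.2 m wide (x 0.42 to 0.62) and runs along y; the worktop behind is 13 mm lower.
- mustard_jar: jar of mustard, 72 mm wide, 94 mm tall, standing on the ledge beyond the left end of the work; origin under its centre. Leave it alone.
- sample_dish: small dish with cheese cubes, 91 mm wide, 22 mm tall, on the ledge beyond the right end of the work; origin under its centre. Leave it alone.
- cheese_wedge: wrapped wedge of cheese, 119 x 78 x 56 mm, on the lower worktop behind the ledge; origin under its centre. Leave it alone.
- pepper_mill: wooden pepper mill, 58 mm wide, 150 mm tall, on the ledge at the right; origin under its centre. Leave it alone.
- price_stand: little slate price card in a wooden foot, 24 x 70 x 64 mm, on the ledge at the right; origin under its centre. Leave it alone.
- cheese_slicer: cheese slicer with a brown handle, 72 x 215 x 18 mm, lying on the ledge at the right; origin under its centre. Leave it alone.

How it is judged:
On the way, in this order (a step that is already met when the one before it is completed fails the run):
1. fingertips push on the log's upper half and it has begun to roll (angle between cheese_log's own z axis and vertical above 0.3 rad and contact force between the fingers and cheese_log above 0.1 N and height (world z) of the grasp point above 0.05 m).
2. it has rolled over until nearly upside down (angle between cheese_log's own z axis and vertical above 2.2 rad).
At the end, for the whole second after the job is handed in: the log lies at rest on the mat, its middle within 25 mm of the white line and within 45 mm of the mat's centre along the line, its length within 0.3 rad of the line (y of cheese_log in the frame of cutting_mat between -0.025 and 0.025 m and x of cheese_log in the frame of cutting_mat between -0.045 and 0.045 m and angle between the x axis of cheese_log and the x axis of cutting_mat, either way round below 0.3 rad and height (world z) of cheese_log between 0.03 and 0.04 m and linear speed of cheese_log below 0.01 m/s and angular speed of cheese_log below 0.3 rad/s); the robot touches nothing.
It fails at once if the log was lifted (height (world z) of cheese_log above 0.05 m).
It fails at once if the log ran off the ledge (height (world z) of cheese_log below 0.025 m).
It fails at once if the log was flicked (faster than 0.4 m/s) (linear speed of cheese_log above 0.4 m/s).
It fails at once if the fingertips pushed the log below its mid-height (contact force between the fingers and cheese_log above 0.5 N and height (world z) of the grasp point below 0.046 m).
It fails at once if something else was moved by more than 20 mm (distance of any of mustard_jar, sample_dish, cheese_wedge, pepper_mill, price_stand, cheese_slicer from where it was at the start of the episode above 0.02 m).
It also fails if it takes over 38 s, if anything falls off the work surface, if the arm or the gripper's body presses on something with over 40 N, if the wrist force passes 120 N, or if a joint passes its speed limit or range.

## Working session

There is one attempt and no reset: what is moved stays moved. The work goes in short steps, Python scripts to look and compute and a shell command to move; the robot and the scene stay as the last step left them, time stands still between calls to the robot, and variables do not carry over. Pictures are saved under pics/ and viewed, at most 10 in all, crops included, and the job is handed in when it is done.

```bash
mkdir -p pics; python3 - <<'E'
from plant import manip
import cv2,numpy as np
print(manip.grip_point_offset, manip.state())
for n in("top","side"):
    p,d=manip.grab_frame(n); m=manip.camera_model(n); cv2.imwrite(f"pics/{n}0.png",p[...,::-1]); np.savez(f"{n}0.npz",p=p,d=d,**m)
    print(n,np.round(m['mtx'],1).tolist(),m['k1'],np.round(m['world_to_cam'],3).tolist())
E
```

```text
0.0187 {'time': 0.0, 'joint_pos': array([-1.33197340e+00,  5.33746106e-02,  1.61429419e+00,  5.56158722e-05,
        1.47597883e+00, -1.18965279e-01]), 'joint_vel': array([-6.54917955e-04, -8.81196738e-04, -5.44607161e-05, -9.48710259e-04,
       -1.10446286e-03,  1.35555371e-03]), 'joint_efforts': array([-4.12561149e-04, -3.93679440e+01, -3.70180678e+01, -1.00009011e-04,
        6.90198125e-03,  1.03776367e-05]), 'tool_pos': array([ 0.21876576, -0.5848055 ,  0.23005189]), 'tool_rot': array([-1.02730271e-03,  9.84041033e-01,  1.77938721e-01, -3.39087623e-05]), 'contact_force': array([-0.00174759,  0.05280246, -0.2141832 ]), 'ft_torque': array([-0.05050023, -0.02430827,  0.01681844]), 'grasp_force': 0.0, 'gripper_width': 0.9971488041597022}
top [[475.5, 0.0, 311.9], [0.0, 475.5, 193.5], [0.0, 0.0, 1.0]] 0.0022380561727759042 [[0.181, -0.983, 0.006, -0.051], [-0.943, -0.176, -0.281, 0.609], [0.278, 0.046, -0.96, 1.616], [0.0, 0.0, 0.0, 1.0]]
side [[480.2, 0.0, 308.9], [0.0, 480.2, 200.4], [0.0, 0.0, 1.0]] 0.038984024726599356 [[0.938, -0.345, -0.013, -0.561], [-0.135, -0.331, -0.934, 0.166], [0.318, 0.878, -0.357, 1.64], [0.0, 0.0, 0.0, 1.0]]
```

View pics/top0.png

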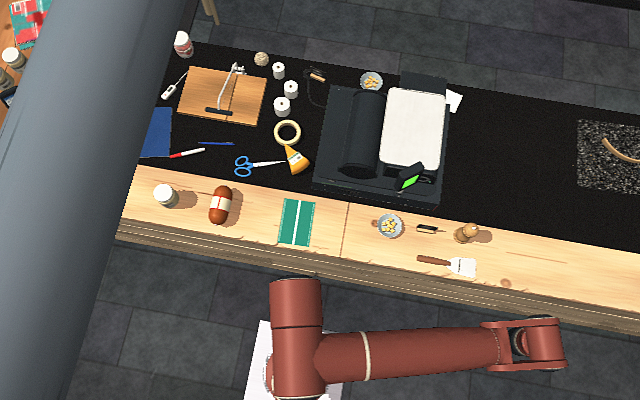

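View pics/side0.png

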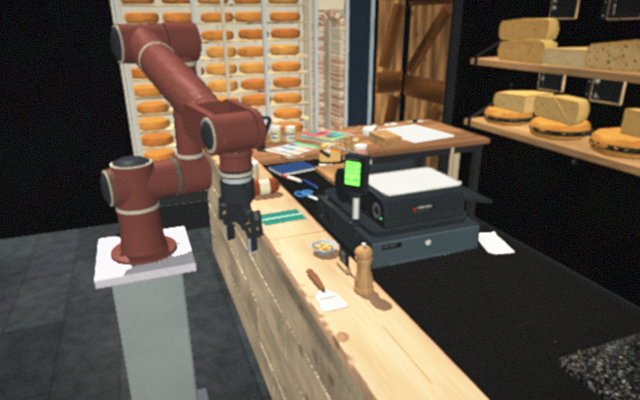

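The top view shows the log at (220,205), the mat at (297,222) with its white line, the jar at (165,195) and the dish at (390,225). The log therefore has to roll to -y. The side view shows the arm hiding most of the log at (265,185).

```bash
cat > h.py <<'E'
import cv2,numpy as np
def ray(m,px,z):
    px=np.atleast_2d(np.float64(px)); K=m['mtx']
    u=(px-[K[0,2],K[1,2]])/[K[0,0],K[1,1]]; s=u.copy()
    for _ in range(8): s=u/(1+float(m['k1'])*(s**2).sum(1,keepdims=True))
    T=np.array(m['world_to_cam']);R=T[:3,:3];c=-R.T@T[:3,3]
    d=np.c_[s,np.ones(len(s))]@R
    return c+d*((z-c[2])/d[:,2])[:,None]
def blob(mask,near=None):
    n,l,st,c=cv2.connectedComponentsWithStats(mask.astype(np.uint8))
    i=1+np.argmax(st[1:,4]); ys,xs=np.where(l==i); return np.c_[xs,ys]
def fit(P):
    c=P.mean(0);w,v=np.linalg.eigh(np.cov((P-c).T));a=v[:,1]; a=a*np.sign(a[0]); t=(P-c)@a; s=(P-c)@v[:,0]
    mid=c+a*(t.max()+t.min())/2+v[:,0]*(s.max()+s.min())/2
    return mid,np.arctan2(a[1],a[0]),np.ptp(t),np.ptp(s)
def win(M,x0,x1,y0,y1):
    o=np.zeros_like(M);o[y0:y1,x0:x1]=M[y0:y1,x0:x1];return o
E
python3 - <<'E'
from h import *
m=np.load('top0.npz');p=m['p'];hsv=cv2.cvtColor(p,cv2.COLOR_RGB2HSV);H,S,V=[hsv[...,i].astype(int) for i in range(3)]
g=win((H>65)&(H<95)&(S>90),265,330,185,260)
w=win((S<60)&(V>170),285,310,195,248)
lg=win((H<12)&(S>130)&(V>40)|((H>172)&(S>130)),200,245,175,235)
ys,xs=np.where(lg); L=np.c_[xs,ys]
ys,xs=np.where(g); G=np.c_[xs,ys]
for n,P,z in(("mat",G,0),("line",blob(w),0),("log",L,.035)):
    c,a,l,s=fit(ray(m,P,z)[:,:2]); print(n,len(P),P.min(0),P.max(0),c.round(4),round(float(a),3),l.round(3),s.round(3))
# depth cross-check
d=m['d'];T=m['world_to_cam'];K=m['mtx']
for n,(u,v) in dict(log=(219,205),mat=(288,222),jar=(166,194),dish=(390,226)).items():
    z=d[v,u];print(n,(np.linalg.inv(T)@[(u-K[0,2])/K[0,0]*z,(v-K[1,2])/K[1,1]*z,z,1])[:3].round(3))
print('jar top',ray(m,[[154,190],[178,190]],.09).round(3),'post depth',d[200,60])
b=np.hstack([cv2.resize(p[165:265,140:340,::-1],None,fx=4,fy=4,interpolation=2)])
cv2.imwrite('pics/c1.png',b)
E
```

```text
mat 1243 [278 197] [327 246] [0.5296 0.0828] 0.025 0.198 0.157
line 114 [292 200] [301 244] [0.5159 0.1024] 0.037 0.17 0.01
log 457 [200 186] [232 226] [0.5171 0.3996] 0.058 0.151 0.138
log [0.509 0.381 0.075]
mat [0.509 0.132 0.002]
jar [0.509 0.571 0.096]
dish [ 0.559 -0.24   0.017]
jar top [[0.517 0.619 0.09 ]
 [0.533 0.534 0.09 ]] post depth 0.16470331
```

View pics/c1.png

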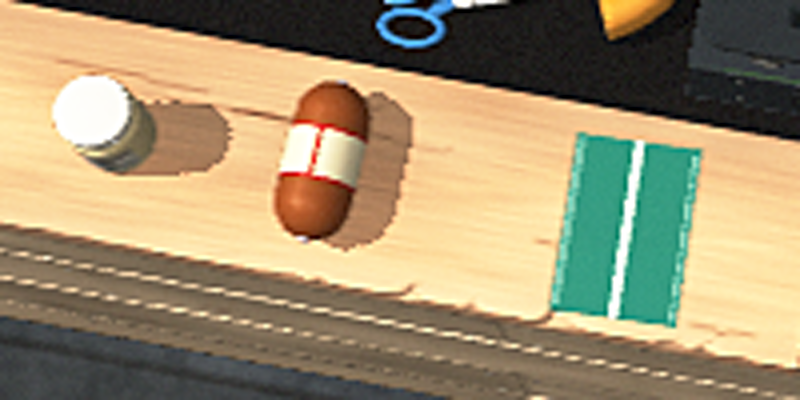

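```bash
cat >> h.py <<'E'
def logfit(m,p,x0,x1,y0,y1):
    hsv=cv2.cvtColor(p,cv2.COLOR_RGB2HSV);H,S,V=[hsv[...,i].astype(int) for i in range(3)]
    k=win((((H<13)|(H>172))&(S>170)&(V>60)),x0,x1,y0,y1).astype(np.uint8)
    k=cv2.morphologyEx(k,cv2.MORPH_OPEN,np.ones((2,2)));n,l,st,c=cv2.connectedComponentsWithStats(k)
    k=np.isin(l,[i for i in range(1,n) if st[i,4]>60]); ys,xs=np.where(k);P=np.c_[xs,ys]
    return fit(ray(m,P,.035)[:,:2])+(P.min(0),P.max(0))
E
python3 - <<'E'
from h import *
m=np.load('top0.npz');p=m['p']
print(logfit(m,p,200,245,175,235))
print(ray(m,[[225.2,185.2],[216.4,225]],.035))
E
python3 -m crank '[{"turn":-0.14},{"turn":-0.14},{"turn":-0.14},{"turn":-0.14},{"turn":-0.14}]' 45
python3 -m crank '[{"turn":-0.14},{"turn":-0.14},{"turn":-0.14},{"turn":-0.14}]'
```

```text
(array([0.51790147, 0.38180925]), np.float64(0.0118106107246397), np.float64(0.1451746640363636), np.float64(0.06835274491096008), array([210, 187]), array([232, 224]))
[[0.59613329 0.38574239 0.035     ]
 [0.44317622 0.38203027 0.035     ]]schema error: expected keys x, y, z, turn
schema error: expected keys x, y, z, turn
```

```bash

python3 -m crank '[{"x":0,"y":0,"z":0,"turn":-0.138},{"x":0,"y":0,"z":0,"turn":-0.138},{"x":0,"y":0,"z":0,"turn":-0.138},{"x":0,"y":0,"z":0,"turn":-0.138},{"x":0,"y":0,"z":0,"turn":-0.138}]' 45
python3 -m crank '[{"x":0,"y":0,"z":0,"turn":-0.138},{"x":0,"y":0,"z":0,"turn":-0.138},{"x":0,"y":0,"z":0,"turn":-0.138},{"x":0,"y":0,"z":0,"turn":-0.138},{"x":0,"y":0,"z":0,"turn":0}]'
python3 -c "
from plant import manip
from scipy.spatial.transform import Rotation as R
s=manip.state();q=s['tool_rot'];print(R.from_quat([*q[1:],q[0]]).as_matrix().round(3),s['tool_pos'],s['joint_pos'].round(3))"
```

```text
time: 0.6
tool_pos: [0.2188, -0.585, 0.2306]
tool_rot: [-0.001, 0.864, 0.503, 0.0]
contact_force: [0.5, -0.2, 0.3]
gripper_width: 0.452
grasp_force: 0.0
time: 1.1
tool_pos: [0.2188, -0.5851, 0.2306]
tool_rot: [-0.0, 0.697, 0.717, 0.0]
contact_force: [0.2, -0.3, 0.2]
gripper_width: 0.45
grasp_force: 0.0
[[-0.029  1.    -0.   ]
 [ 1.     0.029  0.001]
 [ 0.001 -0.    -1.   ]] [ 0.21879922 -0.5850883   0.23063368] [-1.332  0.053  1.614  0.     1.476 -1.361]
```

```bash

R='x'
python3 -m crank '[{"x":3,"y":3,"z":0,"turn":0},{"x":4,"y":3,"z":0,"turn":0},{"x":4,"y":3,"z":0,"turn":0},{"x":4,"y":3,"z":0,"turn":0},{"x":4,"y":3,"z":0,"turn":0}]'|sed -n 2,4p
python3 -m crank '[{"x":4,"y":3,"z":0,"turn":0},{"x":4,"y":3,"z":0,"turn":0},{"x":4,"y":3,"z":0,"turn":0},{"x":4,"y":3,"z":0,"turn":0},{"x":4,"y":2.5,"z":0,"turn":0}]'|sed -n 2,4p
python3 -m crank '[{"x":4,"y":0,"z":0,"turn":0},{"x":4,"y":0,"z":0,"turn":0},{"x":4,"y":0,"z":0,"turn":0},{"x":4,"y":0,"z":0,"turn":0},{"x":4,"y":0,"z":0,"turn":0}]'|sed -n 2,4p
python3 -m crank '[{"x":4,"y":0,"z":0,"turn":0},{"x":4,"y":0,"z":0,"turn":0},{"x":4,"y":0,"z":0,"turn":0},{"x":4,"y":0,"z":0,"turn":0},{"x":4,"y":0,"z":0,"turn":0}]'|sed -n 2,4p
python3 -m crank '[{"x":4,"y":0,"z":0,"turn":0},{"x":4,"y":0,"z":0,"turn":0},{"x":4,"y":0,"z":0,"turn":0},{"x":4,"y":0,"z":0,"turn":0},{"x":2,"y":0,"z":0,"turn":0}]'|sed -n 2,4p
python3 - <<'E'
from plant import manip
from h import *
print(manip.state()['tool_pos'],manip.state()['joint_pos'].round(2))
m=manip.camera_model('wrist');p,d=manip.grab_frame('wrist');cv2.imwrite('pics/w1.png',p[...,::-1]);np.savez('w1.npz',p=p,d=d,**m)
E
```

```text
tool_pos: [0.364, -0.3893, 0.231]
tool_rot: [-0.0, 0.698, 0.716, 0.0]
contact_force: [-0.6, -0.7, -0.4]
tool_pos: [0.5033, -0.185, 0.2312]
tool_rot: [0.0, 0.698, 0.716, 0.0]
contact_force: [0.6, 0.7, -0.5]
tool_pos: [0.4962, 0.0145, 0.2311]
tool_rot: [-0.0, 0.698, 0.716, -0.0]
contact_force: [0.8, -0.0, -0.6]
tool_pos: [0.4904, 0.2145, 0.2312]
tool_rot: [0.0, 0.698, 0.716, -0.0]
contact_force: [1.1, -0.8, -0.0]
tool_pos: [0.4848, 0.3953, 0.2308]
tool_rot: [-0.0, 0.697, 0.717, -0.0]
contact_force: [0.4, -0.2, -1.2]
[0.48482747 0.39528371 0.2308076 ] [0.56 0.05 1.61 0.   1.48 0.54]
```

View pics/w1.png

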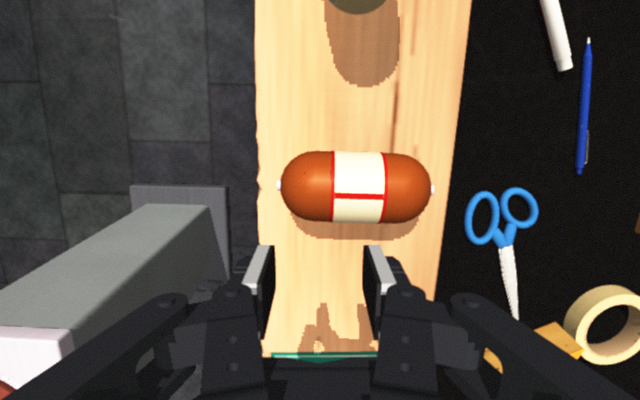

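The wrist view shows the log at (357,187), label seam up, its ends at (281,185) and (433,188). The jar's edge is at (355,5), and the fingers are part-open at (260,275) and (378,275).

```bash
python3 - <<'E'
from h import *
m=np.load('w1.npz');p=m['p']
print(logfit(m,p,265,445,130,240)); d=m['d']
T=m['world_to_cam'];K=m['mtx']
def pt(u,v):
    z=d[v,u];return (np.linalg.inv(T)@[(u-K[0,2])/K[0,0]*z,(v-K[1,2])/K[1,1]*z,z,1])[:3].round(3)
print('cam',np.linalg.inv(T)[:3,3].round(3),'log',pt(357,187),'jar',pt(355,6),'tips',pt(262,256),pt(375,256),pt(255,290))
print('edges',ray(m,[[285,185],[430,188]],.035))
E
```

```text
(array([0.52417581, 0.38207204]), np.float64(-0.004060804937530576), np.float64(0.14949921105409317), np.float64(0.07203251945058287), array([282, 152]), array([430, 223]))
cam [0.484 0.463 0.375] log [0.52  0.392 0.07 ] jar [0.513 0.546 0.035] tips [0.463 0.405 0.249] [0.507 0.406 0.249] [0.464 0.403 0.271]
edges [[0.45240818 0.38383028 0.035     ]
 [0.59782876 0.38498577 0.035     ]]
```

```bash

python3 -m crank '[{"x":3.5,"y":2,"z":0,"turn":0},{"x":3.5,"y":1.8,"z":0,"turn":0},{"x":0.2,"y":0,"z":3,"turn":0},{"x":0,"y":0,"z":4,"turn":0},{"x":0,"y":0,"z":4,"turn":0}]'|sed -n 2,4p
python3 -m crank '[{"x":0,"y":0,"z":3,"turn":0},{"x":0,"y":0,"z":2.5,"turn":0},{"x":0,"y":0,"z":1.5,"turn":0},{"x":0,"y":0,"z":0,"turn":0}]'|sed -n 2,4p
python3 - <<'E'
from plant import manip
from h import *
m=np.load('w1.npz');d=m['d'];T=m['world_to_cam'];K=m['mtx']
for v in range(240,262,3):
    z=d[v,262];print(v,(np.linalg.inv(T)@[(262-K[0,2])/K[0,0]*z,(v-K[1,2])/K[1,1]*z,z,1])[:3].round(3))
m=manip.camera_model('wrist');p,d=manip.grab_frame('wrist');cv2.imwrite('pics/w2.png',p[...,::-1]);np.savez('w2.npz',p=p,d=d,**m)
E
```

```text
tool_pos: [0.5223, 0.4653, 0.1206]
tool_rot: [0.0, 0.698, 0.716, 0.0]
contact_force: [0.6, 0.5, 0.7]
tool_pos: [0.5202, 0.4639, 0.0482]
tool_rot: [-0.0, 0.697, 0.717, -0.003]
contact_force: [-0.2, -0.0, -0.3]
240 [ 0.423  0.31  -0.   ]
243 [0.423 0.307 0.001]
246 [0.462 0.405 0.239]
249 [0.462 0.405 0.242]
252 [0.463 0.405 0.245]
255 [0.463 0.405 0.248]
258 [0.464 0.405 0.251]
261 [0.464 0.405 0.254]
```

View pics/w2.png

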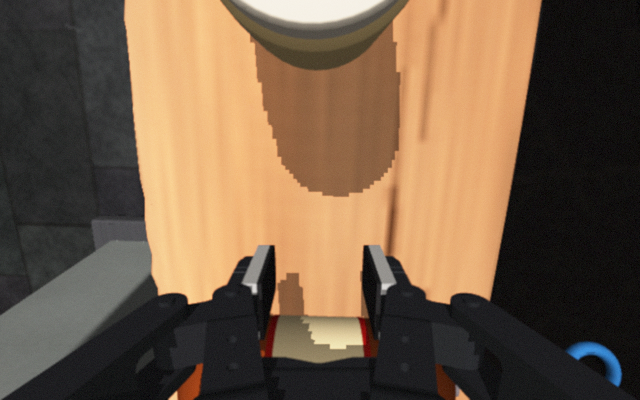

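The pads' tips read 8 mm behind the TCP. The view shows the fingers centred on the log's label (320,335) and clear of the jar. I'll lower 7 mm so that the tip is at about 48 mm, then make contact slowly.

```bash

python3 -m crank '[{"x":0,"y":0,"z":0.4,"turn":0},{"x":0,"y":0,"z":0.3,"turn":0},{"x":-0.8,"y":0,"z":0,"turn":0},{"x":-0.8,"y":0,"z":0,"turn":0},{"x":-0.8,"y":0,"z":0,"turn":0}]'|sed -n 1,4p
python3 -m crank '[{"x":-0.8,"y":0,"z":0,"turn":0},{"x":-0.5,"y":0,"z":0,"turn":0},{"x":-0.5,"y":0,"z":0,"turn":0},{"x":-0.5,"y":0,"z":0,"turn":0},{"x":-0.5,"y":0,"z":0,"turn":0}]'|sed -n 1,4p
python3 -m crank '[{"x":-0.5,"y":0,"z":0,"turn":0},{"x":-0.5,"y":0,"z":0,"turn":0},{"x":-0.5,"y":0,"z":0,"turn":0},{"x":-0.5,"y":0,"z":0,"turn":0},{"x":-0.5,"y":0,"z":0,"turn":0}]'|sed -n 1,4p
python3 - <<'E'
from plant import manip
from h import *
m=manip.camera_model('top');p,d=manip.grab_frame('top')
print(manip.state()['tool_pos'],manip.state()['contact_force'],logfit(m,p,200,290,175,240))
cv2.imwrite('pics/t2.png',cv2.resize(p[165:265,140:340,::-1],None,fx=4,fy=4,interpolation=2))
E
```

```text
time: 5.1
tool_pos: [0.5224, 0.4411, 0.0448]
tool_rot: [0.0, 0.697, 0.717, 0.0]
contact_force: [0.1, -0.4, 0.1]
time: 5.6
tool_pos: [0.5231, 0.4135, 0.0444]
tool_rot: [-0.0, 0.697, 0.717, 0.0]
contact_force: [0.7, 0.8, 0.2]
time: 6.1
tool_pos: [0.5237, 0.3884, 0.0443]
tool_rot: [-0.0, 0.697, 0.717, -0.0]
contact_force: [-0.3, -0.7, -0.2]
[0.52377696 0.38777472 0.04420263] [ 0.15853761 -0.16882767  0.44810617] (array([0.52214719, 0.3308164 ]), np.float64(0.1963380833025724), np.float64(0.13653600065222649), np.float64(0.056229531800769346), array([228, 189]), array([243, 225]))
```

View pics/t2.png

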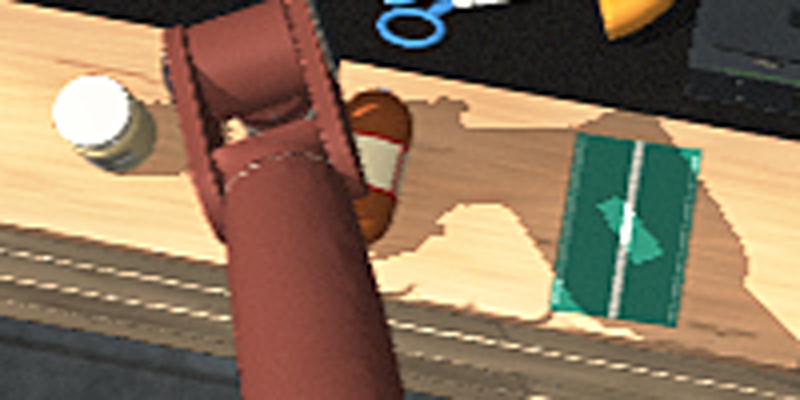

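The log has rolled about 4 cm: its label seam has left the top, and its axis runs from (385,90) to (368,243) in the crop. The arm hides part of it, so the fit is biased. The fingers are slightly high, so I'll back off, drop 3 mm and carry on.

```bash
python3 - <<'E'
from plant import manip
from h import *
print(ray(manip.camera_model('top'),[[236.2,187.5],[232,225.7]],.035).round(3))
E
python3 -m crank '[{"x":0.6,"y":0,"z":0,"turn":0},{"x":0,"y":0,"z":0.3,"turn":0},{"x":-0.6,"y":0,"z":0,"turn":0},{"x":-0.6,"y":0,"z":0,"turn":0},{"x":-0.6,"y":0,"z":0,"turn":0}]'|sed -n 1,4p
python3 -m crank '[{"x":-0.6,"y":0,"z":0,"turn":0},{"x":-0.6,"y":0,"z":0,"turn":0},{"x":-0.6,"y":0,"z":0,"turn":0},{"x":-0.6,"y":0,"z":0,"turn":0},{"x":-0.6,"y":0,"z":0,"turn":0}]'|sed -n 1,4p
python3 -m crank '[{"x":-0.6,"y":0,"z":0,"turn":0},{"x":-0.6,"y":0,"z":0,"turn":0},{"x":-0.6,"y":0,"z":0,"turn":0},{"x":-0.6,"y":0,"z":0,"turn":0},{"x":-0.6,"y":0,"z":0,"turn":0}]'|sed -n 1,4p
python3 - <<'E'
from plant import manip
from h import *
m=manip.camera_model('top');p,d=manip.grab_frame('top')
print(manip.state()['tool_pos'],logfit(m,p,200,300,175,240))
cv2.imwrite('pics/t3.png',cv2.resize(p[165:265,140:340,::-1],None,fx=4,fy=4,interpolation=2))
E
```

```text
[[0.595 0.344 0.035]
 [0.451 0.326 0.035]]
time: 6.65
tool_pos: [0.524, 0.3763, 0.0412]
tool_rot: [0.0, 0.697, 0.717, -0.0]
contact_force: [0.0, 0.6, -0.4]
time: 7.15
tool_pos: [0.525, 0.3463, 0.0413]
tool_rot: [0.0, 0.697, 0.717, 0.0]
contact_force: [0.3, 0.5, -0.1]
time: 7.65
tool_pos: [0.5259, 0.3164, 0.0413]
tool_rot: [-0.0, 0.697, 0.717, 0.0]
contact_force: [0.3, -0.1, 0.2]
[0.5258445  0.31562834 0.0411866 ] (array([0.51847028, 0.25685021]), np.float64(0.15374903699336603), np.float64(0.1398555924722869), np.float64(0.04997335988059669), array([249, 193]), array([262, 230]))
```

View pics/t3.png

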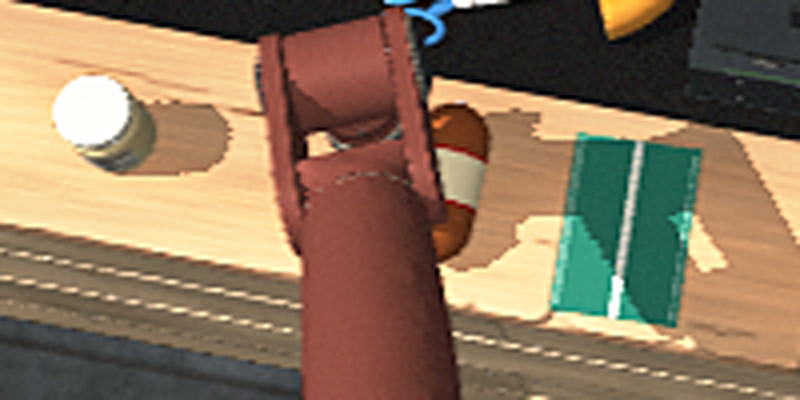

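The log is at about y = 0.27, still parallel to the line, with its leading edge at (489,165) in the crop. Rolling on and slowing near the mat.

```bash

python3 -m crank '[{"x":-0.6,"y":0,"z":0,"turn":0},{"x":-0.6,"y":0,"z":0,"turn":0},{"x":-0.6,"y":0,"z":0,"turn":0},{"x":-0.6,"y":0,"z":0,"turn":0},{"x":-0.6,"y":0,"z":0,"turn":0}]'|sed -n 1,4p
python3 -m crank '[{"x":-0.6,"y":0,"z":0,"turn":0},{"x":-0.6,"y":0,"z":0,"turn":0},{"x":-0.6,"y":0,"z":0,"turn":0},{"x":-0.6,"y":0,"z":0,"turn":0},{"x":-0.6,"y":0,"z":0,"turn":0}]'|sed -n 1,4p
python3 -m crank '[{"x":-0.6,"y":0,"z":0,"turn":0},{"x":-0.6,"y":0,"z":0,"turn":0},{"x":-0.6,"y":0,"z":0,"turn":0},{"x":-0.6,"y":0,"z":0,"turn":0},{"x":-0.6,"y":0,"z":0,"turn":0}]'|sed -n 1,4p
python3 -m crank '[{"x":-0.5,"y":0,"z":0,"turn":0},{"x":-0.4,"y":0,"z":0,"turn":0},{"x":-0.3,"y":0,"z":0,"turn":0},{"x":-0.2,"y":0,"z":0,"turn":0},{"x":0,"y":0,"z":0,"turn":0}]'|sed -n 1,4p
python3 - <<'E'
from plant import manip
from h import *
m=manip.camera_model('top');p,d=manip.grab_frame('top')
print(manip.state()['tool_pos'],logfit(m,p,200,330,175,245))
cv2.imwrite('pics/t4.png',cv2.resize(p[165:265,140:340,::-1],None,fx=4,fy=4,interpolation=2))
E
```

```text
time: 8.2
tool_pos: [0.5267, 0.2864, 0.0413]
tool_rot: [0.0, 0.697, 0.717, -0.0]
contact_force: [-0.1, -0.1, 0.2]
time: 8.7
tool_pos: [0.5276, 0.2564, 0.0413]
tool_rot: [0.0, 0.697, 0.717, 0.0]
contact_force: [-0.5, 0.5, -0.4]
time: 9.2
tool_pos: [0.5285, 0.2264, 0.0413]
tool_rot: [0.0, 0.697, 0.717, 0.0]
contact_force: [-0.1, 0.1, 1.0]
time: 9.7
tool_pos: [0.5289, 0.2127, 0.0413]
tool_rot: [-0.0, 0.697, 0.717, -0.0]
contact_force: [-0.0, -0.8, 0.1]
[0.52887296 0.21292683 0.04133008] (array([0.51723664, 0.14906879]), np.float64(0.07874004612791438), np.float64(0.14391449728153421), np.float64(0.04832785002635486), array([276, 198]), array([291, 236]))
```

View pics/t4.png

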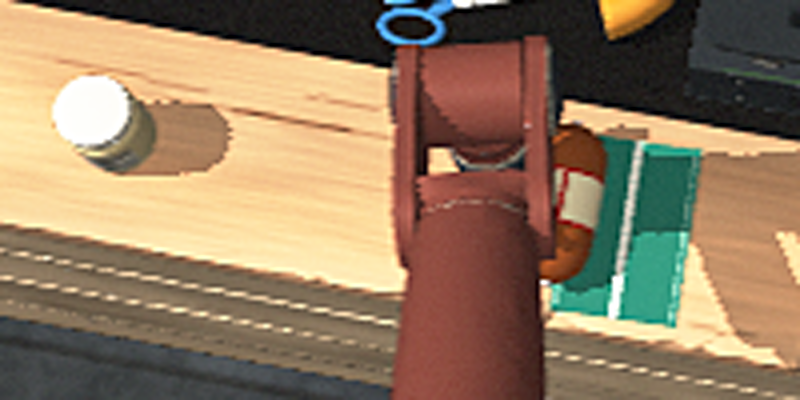

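The log is on the mat's edge at about y = 0.16, with its leading edge at (606,190) in the crop. It has about 6 cm to go, so I'll slow down.

```bash

python3 -m crank '[{"x":-0.4,"y":0,"z":0,"turn":0},{"x":-0.4,"y":0,"z":0,"turn":0},{"x":-0.4,"y":0,"z":0,"turn":0},{"x":-0.4,"y":0,"z":0,"turn":0},{"x":-0.4,"y":0,"z":0,"turn":0}]'|sed -n 1,4p
python3 -m crank '[{"x":-0.4,"y":0,"z":0,"turn":0},{"x":-0.4,"y":0,"z":0,"turn":0},{"x":-0.4,"y":0,"z":0,"turn":0},{"x":-0.4,"y":0,"z":0,"turn":0},{"x":-0.3,"y":0,"z":0,"turn":0}]'|sed -n 1,4p
python3 -m crank '[{"x":-0.3,"y":0,"z":0,"turn":0},{"x":-0.3,"y":0,"z":0,"turn":0},{"x":-0.3,"y":0,"z":0,"turn":0},{"x":-0.2,"y":0,"z":0,"turn":0},{"x":-0.2,"y":0,"z":0,"turn":0}]'|sed -n 1,4p
python3 -m crank '[{"x":1,"y":0,"z":0,"turn":0},{"x":2,"y":0,"z":0,"turn":0},{"x":3,"y":0,"z":0,"turn":0},{"x":4,"y":0,"z":0,"turn":0},{"x":3,"y":0,"z":0,"turn":0}]'|sed -n 1,4p
python3 - <<'E'
from plant import manip
from h import *
for i in range(2):
    m=manip.camera_model('top');p,d=manip.grab_frame('top')
    print(manip.state()['tool_pos'],logfit(m,p,255,335,175,250))
cv2.imwrite('pics/t5.png',cv2.resize(p[165:265,140:340,::-1],None,fx=4,fy=4,interpolation=2))
E
```

```text
time: 10.25
tool_pos: [0.5294, 0.1925, 0.0413]
tool_rot: [0.0, 0.697, 0.717, -0.0]
contact_force: [-0.4, -0.1, -0.2]
time: 10.75
tool_pos: [0.53, 0.1735, 0.0413]
tool_rot: [-0.0, 0.697, 0.717, -0.0]
contact_force: [0.5, 0.4, 0.2]
time: 11.25
tool_pos: [0.5304, 0.1608, 0.0413]
tool_rot: [-0.0, 0.697, 0.717, -0.0]
contact_force: [-0.3, -0.2, -0.4]
time: 11.75
tool_pos: [0.5263, 0.2934, 0.0415]
tool_rot: [-0.0, 0.697, 0.717, 0.0]
contact_force: [0.6, -0.7, 0.3]
[0.52610329 0.29700487 0.04186732] (array([0.518235  , 0.11160858]), np.float64(0.00681539740129192), np.float64(0.1452840404961573), np.float64(0.0655381966657774), array([283, 200]), array([304, 238]))
[0.5262162  0.29472746 0.04163764] (array([0.51826721, 0.11199631]), np.float64(0.002133036492866628), np.float64(0.1453109657447489), np.float64(0.06499243581734471), array([283, 200]), array([304, 238]))
```

View pics/t5.png

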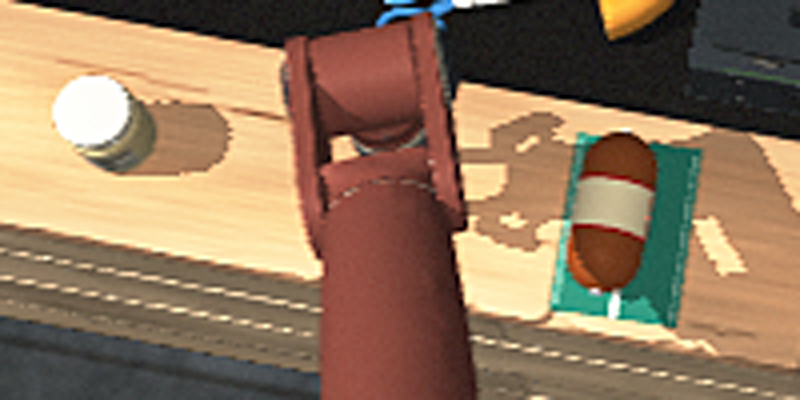

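The log lies along the line, about 10 mm off by measurement against a 25 mm limit, with ends at (625,133) and (600,290) in the crop. I'll raise the hand, check that the log is at rest and hand in.

```bash

python3 -m crank '[{"x":0,"y":0,"z":-2,"turn":0},{"x":0,"y":0,"z":-4,"turn":0},{"x":0,"y":0,"z":-4,"turn":0},{"x":0,"y":0,"z":-3,"turn":0},{"x":0,"y":0,"z":0,"turn":0}]'|sed -n 1,4p
python3 -m crank '[{"x":0,"y":0,"z":0,"turn":0},{"x":0,"y":0,"z":0,"turn":0},{"x":0,"y":0,"z":0,"turn":0},{"x":0,"y":0,"z":0,"turn":0},{"x":0,"y":0,"z":0,"turn":0}]'|sed -n 1,4p
python3 - <<'E'
from plant import manip
from h import *
m=manip.camera_model('top');p,d=manip.grab_frame('top')
c=logfit(m,p,255,335,175,250);print(c)
hsv=cv2.cvtColor(p,cv2.COLOR_RGB2HSV);H,S,V=[hsv[...,i].astype(int) for i in range(3)]
if abs(c[0][1]-.112)<.003 : print(manip.job_done())
E
```

```text
time: 12.35
tool_pos: [0.5296, 0.292, 0.1779]
tool_rot: [0.002, 0.697, 0.717, 0.005]
contact_force: [1.2, -0.1, 1.3]
time: 12.85
tool_pos: [0.5261, 0.2907, 0.1702]
tool_rot: [-0.0, 0.697, 0.717, -0.001]
contact_force: [0.6, -0.7, 0.3]
(array([0.51881724, 0.11161774]), np.float64(0.008838244786165808), np.float64(0.14646456647192974), np.float64(0.06566922466067239), array([283, 199]), array([304, 238]))
the job is handed in; nothing more can be done
None
```

I rolled the cheese log onto the mat and handed the job in. It lies at rest along the white line, measured about 10 mm off it (limit 25 mm) and within about 0.03 rad, with the hand clear; no verdict came back at hand-in.

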